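# Scoop scented wooden balls into the linen bowl

## Task

Take the steel scoop by its upright black grip, scoop up the wooden balls that lie in the white tray and tip them into the wide open bowl, the widest of the blue ceramic vessels; at least two of the three balls must end up in the bowl. Handle the balls only with the scoop, never with the fingers. Then set the scoop back down flat, in its tray or on the counter, and leave the bowl standing upright.

Things in the scene. Friction and masses are not known exactly. Their poses are not given: they have to be found in the camera images.
- scoop: steel scoop (mm), 160 g: flat pan 90 long (x) by 96 wide (y), floor 2 thick; open mouth on the -x end (lip at x = -45), side walls 30 high, back wall 36. Origin: centre of its underside, z up. Upright black grip 24 (x) by 22 (y), centred at x = +33, y = 0, from 34 to 110 above the underside: grasp from above, fingers closing along y. Starts flat in the tray, square with it, mouth to the balls
- tray: fixed white plastic tray (mm), 112 wide (y) and 190 long (x) inside on its floor, walls 5 thick and 40 high, floor 5 above the counter; origin: centre of its underside. The -x end wall, nearest the robot, meets the floor at x = -95 and leans outwards 20 degrees; scooped against it, the balls climb into the pan. The scoop starts with its origin at x = +45, y = 0, 8 free beside and 5 behind it
- bowl: wide open bowl of blue ceramic, 130 mm across the rim outside (122 mm inside), 104 mm across the foot, 80 mm high, walls 4 mm, 600 g, loose on the counter; origin at the centre of its underside, z up. The blue mug and beaker nearby are much narrower, and the blue soap dish is flat
- ball1: varnished wooden ball, 26 mm across, 10 g, one of three alike lying in the tray in front of the scoop's mouth; origin at its centre. Slippery (friction about 0.35); it rolls once its support slopes more than about 10 degrees
- ball2: varnished wooden ball, 26 mm across, 10 g, one of three alike lying in the tray in front of the scoop's mouth; origin at its centre. Slippery (friction about 0.35); it rolls once its support slopes more than about 10 degrees
- ball3: varnished wooden ball, 26 mm across, 10 g, one of three alike lying in the tray in front of the scoop's mouth; origin at its centre. Slippery (friction about 0.35); it rolls once its support slopes more than about 10 degrees
Things that resemble listed ones, but are neither listed nor needed, are in the scene too. Leave any orange or purple look-alike of the scoop alone.

How it is judged (in metres and radians):
On the way:
1. at least two balls lie in the scoop and the scoop is lifted clear of the tray (80 mm above the counter) (height (world z) of scoop above 0.08 m and ((distance between each of ball1, ball2 and scoop below 0.065 m and z of each of ball1, ball2 in the frame of scoop above 0.005 m) or (distance between each of ball1, ball3 and scoop below 0.065 m and z of each of ball1, ball3 in the frame of scoop above 0.005 m) or (distance between each of ball2, ball3 and scoop below 0.065 m and z of each of ball2, ball3 in the frame of scoop above 0.005 m))), for 0.2 s.
At the end, for the whole second after the job is handed in: At least two of the three balls rest inside the bowl (within 60 mm of its axis and below its rim), the bowl stands upright (within 10 degrees), and the scoop stands flat (within 11 degrees), released and at rest, in its tray or on the counter (its underside less than 30 mm above the counter) (((horizontal distance between each of ball1, ball2 and bowl below 0.06 m and z of ball1 in the frame of bowl between 0 and 0.08 m and linear speed of each of ball1, ball2 below 0.1 m/s and z of ball2 in the frame of bowl between 0 and 0.08 m) or (horizontal distance between each of ball1, ball3 and bowl below 0.06 m and z of ball1 in the frame of bowl between 0 and 0.08 m and linear speed of each of ball1, ball3 below 0.1 m/s and z of ball3 in the frame of bowl between 0 and 0.08 m) or (horizontal distance between each of ball2, ball3 and bowl below 0.06 m and z of ball2 in the frame of bowl between 0 and 0.08 m and linear speed of each of ball2, ball3 below 0.1 m/s and z of ball3 in the frame of bowl between 0 and 0.08 m)) and angle between bowl's own z axis and vertical below 0.17 rad and linear speed of each of bowl, scoop below 0.03 m/s and height (world z) of scoop below 0.03 m and angle between scoop's own z axis and vertical below 0.2 rad); the robot touches nothing.
It fails at once if the fingers touch a ball (contact force between the fingers and ball1 above 0.5 N or contact force between the fingers and ball2 above 0.5 N or contact force between the fingers and ball3 above 0.5 N).
It also fails if it takes over 64 s, if anything falls off the work surface, if the arm or the gripper's body presses on something with over 40 N, if the wrist force passes 120 N, or if a joint passes its speed limit or range.

## Robot

A 7-joint arm with a two-finger parallel gripper is mounted at the origin on the work surface. World frame = base frame: x ahead of the robot, y to its left, z up, the work surface at z = 0. Lengths are in m, angles in degrees, forces in N, time in s.
With the tool pointing down it reaches from about 0.4 to 0.9 m from the base axis. Payload 5.6 kg.
Tool frame: the origin (TCP) lies midway between the tips of the shut fingers; the grasp point (between the pads) lies 19 mm behind it (r.grip_point_offset is the z of the grasp point in the tool frame, in m); z points along the fingers, y is the line along which they close (so a half turn about z gives the same grasp; the last joint's range is limited). The gripper opens to 92 mm and grips with 3 to 60 N. Pads are 20 mm wide; open, the fingers measure 128 mm over their backs; the gripper's body (75 mm by 189 mm) begins 69 mm behind the grasp point.
Start: joints at [-75.688, 26.786, -0.665, 91.828, 0.344, 61.387, -3.226], TCP at [0.188, 0.622, 0.215] pointing down, gripper open.
Joint ranges: [-144.91, 144.91], [-17.63, 115.5], [-89.93, 88.59], [15.96, 139.68], [-74.01, 254.01], [8.47, 105.57], [-167.45, 167.45]. Speed limits (degrees/s): [147.25, 147.25, 180, 180, 180, 180, 180].

## Interface

Orientations are given as [roll, pitch, yaw] about the fixed x, y, z axes, in that order (R = Rz(yaw) Ry(pitch) Rx(roll)).
In Python, from station import r gives the robot as it stands.
- The arm moves only by the tool carry_out, never from a script. Its arguments are lists of equal length, an entry for each row: "claw": the opening, from 0 (shut) to 1 (fully open); "delta_pos": the shift along the tool's x, y, z in units of 25 mm (1.0 is 25 mm), a list of three; "dr": the turn, a rotation vector about the tool's x, y, z in rad, a list of three. A call has 1 to 10 rows; each row is the pose to reach, as a shift and turn from the pose commanded when the call began, along the tool's axes at that moment; what a row does not reach only later rows make up. A row lasts 1/8 s, in which the tool goes at most 62.5 mm and 10.7 degrees, less where a joint would pass 70% of its speed; a pose out of reach is approached as far as the arm can. A call with a gripper value outside its range is refused whole. The fingers move at their own pace and stop on an object; "squeeze" is the grip in N (left out, the last holds). Time passes only in rows, so rows that repeat a pose let the fingers close. It gives the time, the measured TCP pose, the force, the opening and the grip force at its end, in the units of the state.
- r.get_obs(): the state, without advancing time (a new reading comes with each control period).
- r.grab_frame(name): name is "scene" or "side" or "wrist"; returns a dict with "color" (420x560x3 uint8, red, green, blue), "K" (3x3 intrinsics, pixels), "world_from_camera" (4x4, takes a point from camera to world coordinates); the wrist camera has in their place "hand_eye" (4x4, takes a point from camera to tool coordinates, whose origin is the TCP and whose axes are the flange's). Camera axes: x right, y down, z forward; pixel columns grow to the right and rows downward; lengths in m; the calibration is good to about 2 mm. A picture is of the moment at which its call begins: read the wrist's pose just before it. There is no depth.
- r.job_done(): hands the job in; it is judged then, once.
Trained networks look in the newest picture that a camera, given by its name, has taken for a name from the list of things; names that differ only in an ending like _2 or _b are one class to them, and where a whole thing is asked for, a point or a joint stands for the part that bears it (a point fixed in the world has none). Each returns a list of dicts, best first, with "confidence" (0 to 1); they miss things now and then, are a little off and sometimes report something else, mostly with a low value. They report only what shows in the picture. A call takes as long as a camera call. They do not tell look-alikes from the thing itself.
- r.recognise(camera, query): "uv" ([column, row] in pixels, amid what is visible of it).
- r.cut_out(camera, query): "pixels" (420x560 bool, what is visible of it) and "uv" ([column, row] in pixels, amid what is visible of it).
- r.spot_point(camera, query): "uv" ([column, row] in pixels: a listed point, or the origin of a listed thing).
The state is a dict: "time_s": time; "joint_positions": joint angles; "joint_velocities": joint speeds; "joint_efforts": joint torques, N m; "tcp_pos": TCP position; "tool_rot": TCP orientation; "contact_force": force on the tool from outside, world axes, zero at the start; "wrist_torque": the same for the moment, N m; "gripper_width": finger opening in m; "grasp_force": force on a finger pad.
Only numpy, scipy, OpenCV 4.12 (cv2) and the standard library are available. Lean on these libraries where they do the work, as an engineer would, in place of code of your own. Each camera call takes 0.05 s, during which the arm holds its last target. There are 200 camera calls.

## Working session

There is one attempt and no reset: what is moved stays moved. The work goes in short steps, Python scripts to look and compute and a tool call to move; the robot and the scene stay as the last step left them, time stands still between calls to the robot, and variables do not carry over. Pictures are saved under pics/ and viewed, at most 11 in all, crops included, and the job is handed in when it is done.

Besides the shell and the picture viewer there is one more tool, called by a JSON object that holds its "api" and its "payload". carry_out: Moves the arm, as the interface text tells. Its arguments: {"type":"object","properties":{"claw":{"type":"array"},"delta_pos":{"type":"array"},"dr":{"type":"array"},"squeeze":{"type":"number"}},"required":["claw","delta_pos","dr"]}

```bash
mkdir -p pics; cat > h.py <<'E'
from station import r
import numpy as np, cv2
from scipy.spatial.transform import Rotation as R
def ray(f,uv):
    d=np.linalg.inv(f["K"])@[uv[0],uv[1],1]; T=f["world_from_camera"]; return T[:3,3],T[:3,:3]@d
def onz(f,uv,z):
    o,d=ray(f,uv); return (o+d*(z-o[2])/d[2]).round(4)
def tri(a,ua,b,ub):
    o1,d1=ray(a,ua);o2,d2=ray(b,ub)
    s=np.linalg.lstsq(np.c_[d1,-d2],o2-o1,rcond=None)[0]
    p,q=o1+s[0]*d1,o2+s[1]*d2
    return ((p+q)/2).round(4),np.linalg.norm(p-q).round(4)
def save(n,im): cv2.imwrite(f"pics/{n}.png",im[:,:,::-1])
E
python3 - <<'E'
from h import *
o=r.get_obs();print({k:o[k] for k in("time_s","tcp_pos","tool_rot","gripper_width")},r.grip_point_offset)
ims=[]
for c in("scene","side"):
    f=r.grab_frame(c);ims.append(f["color"]);print(c,f["world_from_camera"][:3,3])
    for q in("scoop","tray","bowl","ball1"):
        for d in r.spot_point(c,q)[:4]: print(q,np.round(d["uv"],1),round(d["confidence"],2),onz(f,d["uv"],0.018 if q=="ball1" else 0))
    save(c+"0",cv2.resize(f["color"],(800,600)))
E
```

```text
{'time_s': 0.0, 'tcp_pos': array([0.18751004, 0.62173107, 0.21361208]), 'tool_rot': array([-1.79894336e+02,  9.23286667e-03,  1.63222746e+02]), 'gripper_width': 0.09175715070421385} -0.0187
scene [1.14036825 0.29987255 0.99378612]
scoop [439.  258.8] 0.96 [0.4685 0.6509 0.    ]
scoop [170.3 186.4] 0.93 [ 0.3355 -0.1631  0.    ]
scoop [280.3 278.8] 0.82 [0.6015 0.2287 0.    ]
scoop [278.9 198.8] 0.64 [0.3293 0.1818 0.    ]
tray [284.8 266.2] 0.68 [0.5614 0.2348 0.    ]
bowl [109.3 252.7] 0.96 [ 0.5989 -0.2535  0.    ]
ball1 [276.2 250. ] 0.6 [0.5253 0.2051 0.018 ]
ball1 [285.1 255.3] 0.47 [0.5381 0.2318 0.018 ]
side [ 0.17644878 -0.71621222  0.90508262]
scoop [202.8 201.4] 0.95 [0.1937 0.324  0.    ]
scoop [291.8 326.2] 0.83 [ 0.3451 -0.1814  0.    ]
scoop [336.6 198.1] 0.81 [0.6113 0.2323 0.    ]
scoop [255.5 223.1] 0.69 [0.3349 0.1862 0.    ]
tray [310.8 204. ] 0.68 [0.5223 0.2262 0.    ]
tray [324.1 200. ] 0.61 [0.5693 0.2337 0.    ]
bowl [405.7 331.7] 0.77 [ 0.6047 -0.2655  0.    ]
bowl [336.2 198.8] 0.74 [0.6089 0.2294 0.    ]
ball1 [312.8 205. ] 0.54 [0.52   0.2015 0.018 ]
ball1 [312.4 198.6] 0.41 [0.528  0.2303 0.018 ]
```

View pics/scene0.png

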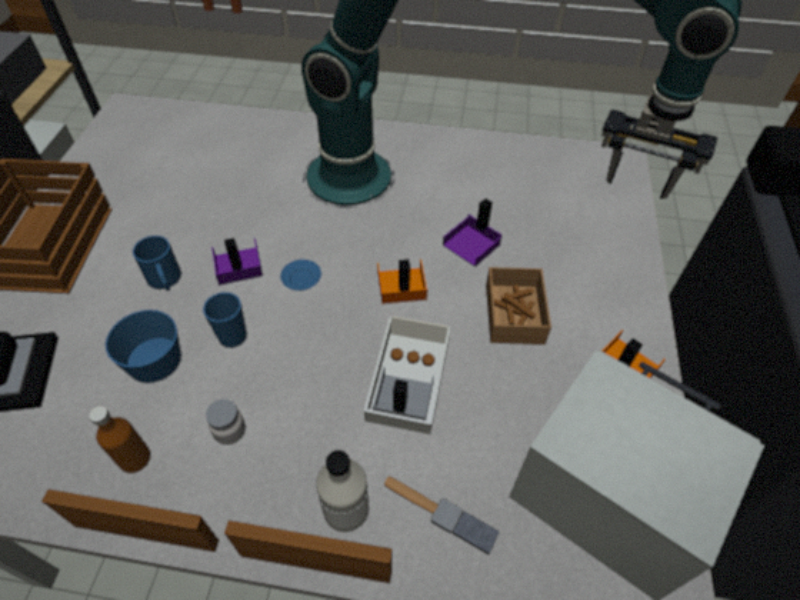

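View pics/side0.png

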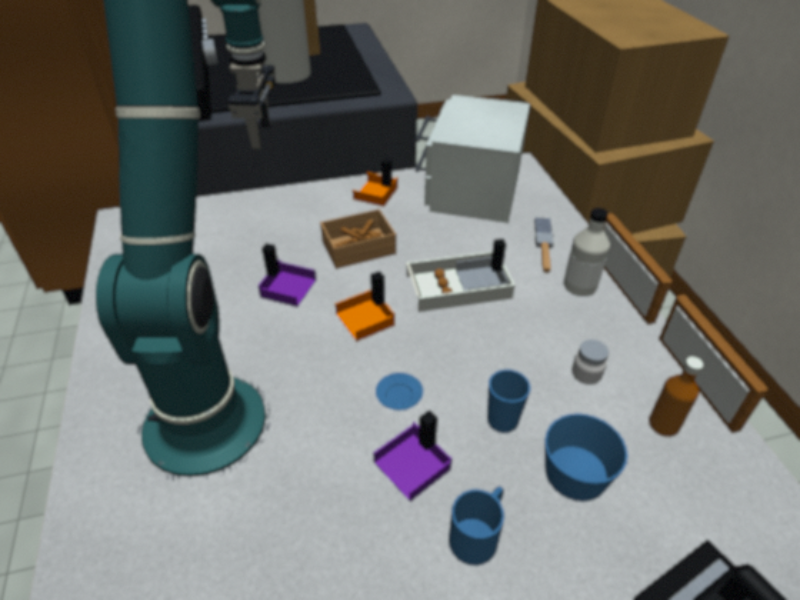

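The scene picture shows four other scoops, two orange and two purple. The steel scoop is in the white tray (800-px scale: grip at 400,395, balls at 396,354 / 413,357 / 428,359). Blue vessels: mug (157,262), beaker (226,320), flat dish (301,275) and bowl (145,345). The bowl is the only wide, deep one. I'll confirm this with one enlarged crop.

```bash
python3 - <<'E'
from h import *
F={c:r.grab_frame(c) for c in("scene","side")}
a,b=F["scene"],F["side"]
def best(c,q,near,fn):
    L=fn(c,q); L=[d for d in L if np.linalg.norm(np.array(d["uv"])-near)<25]; return L[0] if L else None
for q,n1,n2 in(("scoop",(281,275),(340,195)),("bowl",(101,242),(409,320)),("tray",(285,262),(322,198))):
    p,s=[best(c,q,n,r.spot_point) for c,n in(("scene",n1),("side",n2))]
    if p and s: print(q,p["uv"],s["uv"],tri(a,p["uv"],b,s["uv"]))
# grip top / black blob
for c,x0,y0,x1,y1 in(("scene",270,260,292,292),("side",340,162,356,194)):
    g=F[c]["color"][y0:y1,x0:x1].max(2)<60
    ys,xs=np.nonzero(g);print(c,"grip",xs.mean()+x0,ys.mean()+y0,xs.min()+x0,xs.max()+x0,ys.min()+y0,ys.max()+y0)
for c in F:
    im=F[c]["color"].astype(int); w=(im[...,0]-im[...,2]>45)&(im[...,0]>70)
    m=np.zeros_like(w);s=(slice(238,260),slice(268,312)) if c=="scene" else (slice(184,208),slice(300,322)); m[s]=w[s]
    n,l,st,ce=cv2.connectedComponentsWithStats(m.astype(np.uint8))
    for i in range(1,n):
        if st[i,4]>8: print(c,"ball",ce[i].round(1),st[i,4],onz(F[c],ce[i],.018))
# bowl rim ellipse via cut_out
for c,n in(("scene",(101,242)),("side",(409,320))):
    d=best(c,"bowl",n,r.cut_out)
    if d is not None:
        ys,xs=np.nonzero(d["pixels"]);print(c,"bowl px",xs.min(),xs.max(),ys.min(),ys.max())
        top=((xs.min()+xs.max())/2,ys.min()); P=onz(F[c],((xs.min()+xs.max())/2,ys.min()),.08); print("far rim",P, onz(F[c],(xs.min(),ys.min()+20),.08),onz(F[c],(xs.max(),ys.min()+20),.08))
A=cv2.resize(a["color"][215:307,250:320],(456,600),interpolation=cv2.INTER_CUBIC)
B=cv2.resize(a["color"][210:302,75:127],(339,600),interpolation=cv2.INTER_CUBIC)
save("crop1",np.hstack([A,B]))
E
```

```text
scoop [280.1, 276.2] [333.3, 197.7] (array([0.598 , 0.2278, 0.0082]), np.float64(0.0008))
bowl [107.3, 251.9] [404.3, 330.6] (array([ 0.6001, -0.2609,  0.0016]), np.float64(0.0053))
tray [283.7, 267.7] [324.7, 195.9] (array([0.5727, 0.2348, 0.0141]), np.float64(0.0045))
scene grip 279.44554455445547 277.23762376237624 275 284 266 289
side grip 347.9220779220779 179.21428571428572 343 352 168 193
scene ball [277.2 247.3] 38 [0.5162 0.2064 0.018 ]
scene ball [288.8 249.2] 40 [0.5169 0.2388 0.018 ]
scene ball [299.5 251.1] 41 [0.5182 0.2686 0.018 ]
side ball [309.2 195.8] 84 [0.5224 0.2458 0.018 ]
scene bowl px 74 127 217 268
far rim [ 0.5381 -0.2787  0.08  ] [ 0.6118 -0.32    0.08  ] [ 0.5889 -0.1826  0.08  ]
side bowl px 381 439 290 350
far rim [ 0.628  -0.2065  0.08  ] [ 0.5379 -0.2403  0.08  ] [ 0.6661 -0.2741  0.08  ]
```

View pics/crop1.png

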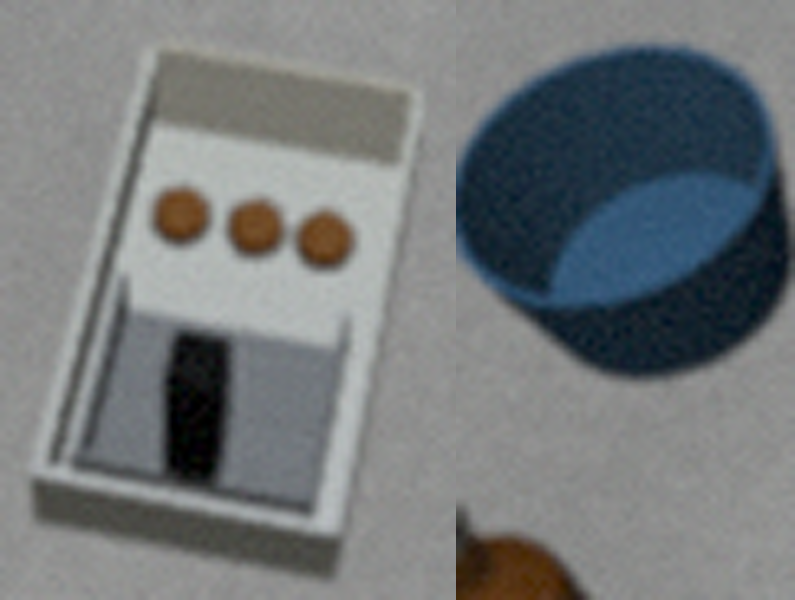

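The crop confirms the white tray with the steel scoop (mouth toward the three balls, robot side) and the wide open bowl.

```bash
python3 - <<'E'
from h import *
from scipy.optimize import least_squares as ls
a=r.grab_frame("scene");b=r.grab_frame("side")
c=[(150,50),(425,88),(35,475),(340,535)]
P=np.array([onz(a,(250+x/6.514,215+y/6.522),.042)[:2] for x,y in c]);print(P)
for i,j in((2,0),(3,1),(1,0),(3,2)):
    d=P[i]-P[j];print(np.linalg.norm(d).round(4),np.degrees(np.arctan2(d[1],d[0])).round(1))
print("centre",P.mean(0))
for n,f,near in(("scene",a,(101,242)),("side",b,(409,320))):
    d=[d for d in r.cut_out(n,"bowl") if np.linalg.norm(np.array(d["uv"])-near)<25][0]["pixels"]
    xs=np.nonzero(d.any(0))[0]; pts=[]
    for x in xs[6:-6]:
        pts.append(onz(f,(x,np.argmax(d[:,x])-.0),.08)[:2])
    pts=np.array(pts); s=ls(lambda q:np.linalg.norm(pts-q[:2],axis=1)-q[2],[.6,-.25,.065],loss="soft_l1",f_scale=.002)
    print(n,s.x.round(4)); s=ls(lambda q:np.linalg.norm(pts-q[:2],axis=1)-.065,[.6,-.25],loss="soft_l1",f_scale=.002);print(s.x.round(4))
# grip: fit by projecting top centre
print("griptop scene",onz(a,(250+202/6.514,215+335/6.522),.115),"side",onz(b,(348,169),.115))
E
```

```text
[[0.4523 0.1841]
 [0.4528 0.3034]
 [0.6598 0.1738]
 [0.6656 0.293 ]]
0.2078 -2.8
0.2131 -2.8
0.1193 89.8
0.1193 87.2
centre [0.557625 0.238575]
scene [ 0.5959 -0.2563  0.0599]
[ 0.6014 -0.2542]
side [ 0.6001 -0.2617  0.0614]
[ 0.5983 -0.2653]
griptop scene [0.6304 0.2334 0.115 ] side [0.6359 0.2293 0.115 ]
```

```bash
cat >> h.py <<'E'
def plan(p,rpy,o=None):
    """TCP target -> delta_pos units, rotvec, from the present measured pose"""
    o=o or r.get_obs(); R0=R.from_euler("xyz",o["tool_rot"],degrees=True); R1=R.from_euler("xyz",rpy,degrees=True)
    return (R0.inv().apply(np.array(p)-o["tcp_pos"])/.025).round(3),(R0.inv()*R1).as_rotvec().round(4)
E
python3 - <<'E'
from h import *
b=r.grab_frame("side"); print(onz(b,(302,143),0),onz(b,(432/1.4286,125/1.4286),.2))
print(plan((.632,.229,.2),(180,0,177.2)))
E
```

```text
[0.5934 0.5596 0.    ] [0.6015 0.6066 0.2   ]
(array([-21.56 ,  -9.933,   0.584]), array([ 0.   ,  0.   , -0.244]))
```

{"api": "carry_out", "payload": {"claw": [1,1,1,1,1,1,1,1,1,1], "delta_pos": [[-2,-0.9,0],[-4.3,-2,0],[-6.5,-3,0],[-8.6,-4,0],[-10.8,-5,0],[-13,-6,0.1],[-15,-7,0.2],[-17.2,-8,0.3],[-19.4,-9,0.5],[-21.56,-9.93,0.58]], "dr": [[0,0,0],[0,0,-0.05],[0,0,-0.08],[0,0,-0.11],[0,0,-0.14],[0,0,-0.17],[0,0,-0.2],[0,0,-0.22],[0,0,-0.244],[0,0,-0.244]]}}

```text
time_s: 2.5
tcp_pos: [0.6333, 0.2276, 0.2]
tool_rot: [180.0, 0.0, 177.2]
contact_force: [0.9, 0.7, 0.2]
gripper_width: 0.092
grasp_force: 0.0
```

{"api": "carry_out", "payload": {"claw": [1,1,1], "delta_pos": [[0,0,0],[0,0,0],[0,0,0]], "dr": [[0,0,0],[0,0,0],[0,0,0]]}}

```text
time_s: 2.88
tcp_pos: [0.6309, 0.231, 0.2002]
tool_rot: [179.9, -0.0, 177.4]
contact_force: [-0.2, 0.2, -0.1]
gripper_width: 0.0915
grasp_force: 0.0
```

```bash
python3 - <<'E'
from h import *
o=r.get_obs();print(o["time_s"],o["tcp_pos"],o["tool_rot"],o["joint_positions"])
f=r.grab_frame("wrist"); T=np.eye(4);T[:3,:3]=R.from_euler("xyz",o["tool_rot"],degrees=True).as_matrix();T[:3,3]=o["tcp_pos"]
f["world_from_camera"]=T@f["hand_eye"]; np.savez("w1.npz",W=f["world_from_camera"],K=f["K"])
for q in("scoop","tray","ball1"):
  for d in r.spot_point("wrist",q)[:3]: print(q,np.round(d["uv"],1),d["confidence"],onz(f,d["uv"],.018 if q=="ball1" else .005))
save("w1",cv2.resize(f["color"],(800,600)))
E
```

```text
2.875 [0.63088079 0.23100293 0.20020595] [ 1.79947241e+02 -3.14214449e-02  1.77357960e+02] [-27.68306744  29.57084695   6.74263044  89.63871572  -3.86745789
  61.02298406  67.42204318]
scoop [281.2 161.8] 0.6 [0.6091 0.2341 0.005 ]
tray [281.1 117.6] 0.94 [0.5622 0.2361 0.005 ]
tray [284.9  71.5] 0.61 [0.5166 0.2421 0.005 ]
ball1 [283.8  71.7] 0.89 [0.5183 0.2408 0.018 ]
ball1 [247.2  69.8] 0.64 [0.5149 0.2047 0.018 ]
ball1 [314.3  71.4] 0.62 [0.5194 0.271  0.018 ]
```

View pics/w1.png

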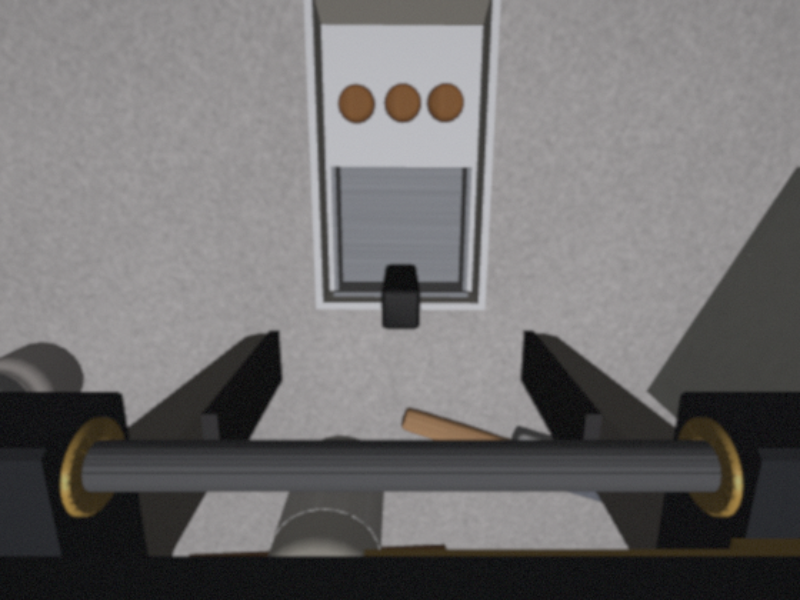

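```bash
python3 - <<'E'
from h import *
w=np.load("w1.npz"); f={"K":w["K"],"world_from_camera":w["W"]}
q=lambda x,y,z:onz(f,(x*.7,y*.7),z)
print("griptop",q(401,312,.115),"edges",q(384,312,.115),q(418,312,.115),q(401,296,.115),q(401,328,.115))
for n,x,y,z in(("lipL",333,167,.007),("lipR",472,167,.007),("cornerL",323,24,.005),("cornerR",482,24,.005),("rimL",306,0,.045),("rimR",497,0,.045),("rimbl",318,307,.045),("rimbr",485,307,.045)):print(n,q(x,y,z))
o=r.get_obs(); print(plan((q(401,312,.115)[0],q(401,312,.115)[1],.066),(180,0,177.3)))
E
```

```text
griptop [0.6401 0.232  0.115 ] edges [0.6397 0.2224 0.115 ] [0.6406 0.2415 0.115 ] [0.6309 0.2324 0.115 ] [0.6496 0.2315 0.115 ]
lipL [0.5592 0.1856 0.007 ]
lipR [0.5639 0.2881 0.007 ]
cornerL [0.4632 0.1862 0.005 ]
cornerR [0.4682 0.2962 0.005 ]
rimL [0.4603 0.1823 0.045 ]
rimR [0.4657 0.2987 0.045 ]
rimbl [0.6552 0.1723 0.045 ]
rimbr [0.6607 0.2909 0.045 ]
(array([-0.341,  0.088,  5.376]), array([0.0004, 0.0002, 0.    ]))
```

The wrist view shows the grip top at (401,312), the lip at row 167, the balls at row 103 and the tray's far corner at row 24. The lengths match the given sizes. Next I descend and grasp.

{"api": "carry_out", "payload": {"claw": [1,1,1,1,1,1,1,1,1,1], "delta_pos": [[-0.35,0.07,1],[-0.35,0.07,2],[-0.35,0.07,3],[-0.35,0.07,3.8],[-0.35,0.07,4.4],[-0.35,0.07,4.8],[-0.35,0.07,5.1],[-0.35,0.07,5.37],[-0.35,0.07,5.37],[-0.35,0.07,5.37]], "dr": [[0,0,0],[0,0,0],[0,0,0],[0,0,0],[0,0,0],[0,0,0],[0,0,0],[0,0,0],[0,0,0],[0,0,0]]}}

```text
time_s: 4.32
tcp_pos: [0.6411, 0.2305, 0.0663]
tool_rot: [180.0, 0.0, 177.2]
contact_force: [-1.2, 1.4, -0.3]
gripper_width: 0.0919
grasp_force: 0.0
```

{"api": "carry_out", "payload": {"claw": [0.6,0.4,0.3,0.2,0.1,0,0,0,0,0], "delta_pos": [[0,0,0],[0,0,0],[0,0,0],[0,0,0],[0,0,0],[0,0,0],[0,0,0],[0,0,0],[0,0,0],[0,0,0]], "dr": [[0,0,0],[0,0,0],[0,0,0],[0,0,0],[0,0,0],[0,0,0],[0,0,0],[0,0,0],[0,0,0],[0,0,0]], "squeeze": 40}}

```text
time_s: 5.58
tcp_pos: [0.6409, 0.2303, 0.0659]
tool_rot: [-180.0, 0.0, 177.2]
contact_force: [0.2, -0.9, 0.0]
gripper_width: 0.0219
grasp_force: 40.0
```

{"api": "carry_out", "payload": {"claw": [0,0,0,0,0,0,0,0,0,0], "delta_pos": [[0.25,0,0],[0.5,0,0],[0.8,0,0],[1.1,0,0],[1.4,0,0],[1.7,0,0],[2.0,0,0],[2.3,0,0],[2.6,0,0],[2.8,0,0]], "dr": [[0,0,0],[0,0,0],[0,0,0],[0,0,0],[0,0,0],[0,0,0],[0,0,0],[0,0,0],[0,0,0],[0,0,0]]}}

```text
time_s: 6.82
tcp_pos: [0.5703, 0.2339, 0.0658]
tool_rot: [-180.0, -0.0, 177.2]
contact_force: [-0.4, 0.0, -1.5]
gripper_width: 0.022
grasp_force: 40.0
```

{"api": "carry_out", "payload": {"claw": [0,0,0,0,0,0,0,0,0], "delta_pos": [[0.1,0,0],[0.2,0,0],[0.35,0,0],[0.5,0,0],[0.6,0,0],[0.7,0,0],[0.8,0,0],[0.88,0,0],[0.88,0,0]], "dr": [[0,0,0],[0,0,0],[0,0,0],[0,0,0],[0,0,0],[0,0,0],[0,0,0],[0,0,0],[0,0,0]]}}

```text
time_s: 7.95
tcp_pos: [0.5488, 0.2349, 0.0658]
tool_rot: [-180.0, -0.0, 177.2]
contact_force: [-0.0, 0.4, -1.3]
gripper_width: 0.0219
grasp_force: 40.0
```

```bash
python3 - <<'E'
from h import *
o=r.get_obs();print(o["time_s"],o["tcp_pos"],o["contact_force"],o["wrist_torque"])
f=r.grab_frame("scene");A=cv2.resize(f["color"][212:292,245:325],(560,560),interpolation=cv2.INTER_CUBIC)
save("s2",A)
E
```

```text
7.95 [0.54881064 0.23489243 0.06584831] [-0.02846684  0.35379835 -1.28050529] [-0.01647005 -0.01571121  0.01312217]
```

View pics/s2.png

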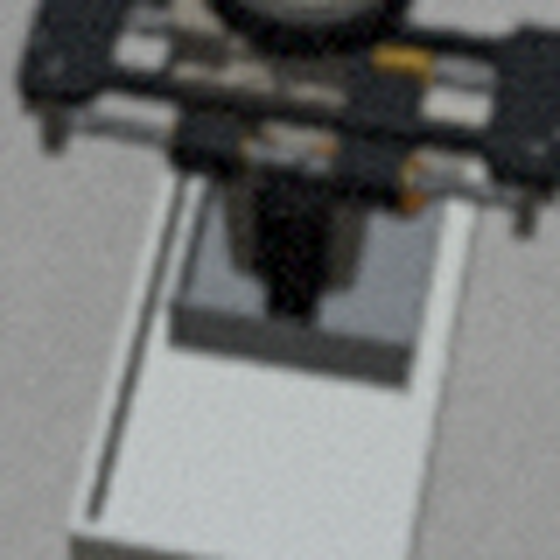

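The gripper hides the balls from the scene camera, so I'll use the wrist camera.

```bash
cat >> h.py <<'E'
def wr():
    o=r.get_obs();f=r.grab_frame("wrist"); T=np.eye(4);T[:3,:3]=R.from_euler("xyz",o["tool_rot"],degrees=True).as_matrix();T[:3,3]=o["tcp_pos"]
    f["world_from_camera"]=T@f["hand_eye"]; return f
E
python3 - <<'E'
from h import *
f=wr()
for d in r.spot_point("wrist","ball1"): print(np.round(d["uv"]),d["confidence"],onz(f,d["uv"],.02))
save("w2",f["color"])
E
```

```text
[332. 108.] 0.85 [0.4757 0.2714 0.02  ]
[286. 108.] 0.58 [0.4748 0.2431 0.02  ]
[230. 110.] 0.55 [0.4739 0.2079 0.02  ]
```

View pics/w2.png

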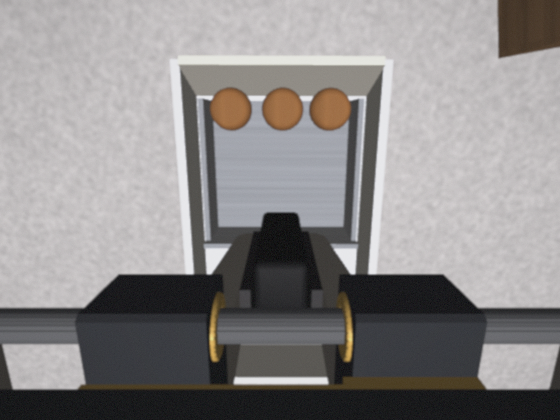

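All three balls sit on the pan just inside the lip (pixels 230/283/331, row 108), against the sloped wall. Now I tilt back about the rear edge.

{"api": "carry_out", "payload": {"claw": [0,0,0,0,0,0,0,0,0,0], "delta_pos": [[-0.05,0,-0.04],[-0.1,0,-0.07],[-0.15,0,-0.08],[-0.19,0,-0.09],[-0.28,0,-0.11],[-0.37,0,-0.12],[-0.45,0,-0.12],[-0.54,0,-0.12],[-0.54,0,-0.12],[-0.54,0,-0.12]], "dr": [[0,0.044,0],[0,0.087,0],[0,0.131,0],[0,0.175,0],[0,0.218,0],[0,0.262,0],[0,0.305,0],[0,0.349,0],[0,0.349,0],[0,0.349,0]]}}

```text
time_s: 9.35
tcp_pos: [0.5622, 0.2342, 0.0687]
tool_rot: [-180.0, -20.0, 177.2]
contact_force: [-0.5, 0.6, -1.5]
gripper_width: 0.0216
grasp_force: 40.0
```

```bash
python3 - <<'E'
from h import *
f=wr();o=r.get_obs();print(o["tcp_pos"],o["tool_rot"],o["contact_force"])
for d in r.spot_point("wrist","ball1"): print(np.round(d["uv"]),d["confidence"],onz(f,d["uv"],.03))
save("w3",f["color"])
E
```

```text
[0.56206904 0.23436252 0.06888715] [179.99462769 -19.98011224 177.22100748] [-0.99740498 -0.95425631 -2.34575467]
[329. 214.] 0.92 [0.5429 0.2684 0.03  ]
[285. 215.] 0.78 [0.5417 0.2394 0.03  ]
[237. 212.] 0.61 [0.5381 0.2073 0.03  ]
```

View pics/w3.png

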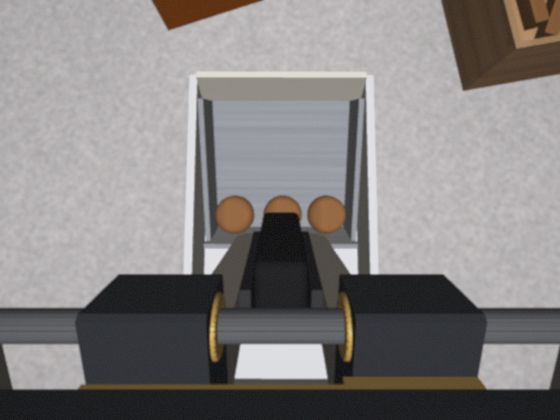

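All three balls rest against the back wall (row ~214). Now I lift and plan the carry.

```bash
cat >> h.py <<'E'
B=np.array([.600,-.258]);AZ=np.degrees(np.arctan2(B[1],B[0]));U=B/np.linalg.norm(B)
def pose(off,z,tilt):
    """TCP pos + rotation for lip at bowl axis+off outward, height z, tilt>0 back"""
    Rt=R.from_euler("xyz",[180,0,180+AZ],degrees=True)*R.from_rotvec([0,np.radians(tilt),0])
    L=np.r_[B+U*off,z]; return L-Rt.apply([.078,0,.060]),Rt
def rel(p,Rt,p0,R0): return (R0.inv().apply(p-p0)/.025).round(2),(R0.inv()*Rt).as_rotvec().round(3)
E
python3 - <<'E'
from h import *
o=r.get_obs();p0=o["tcp_pos"];R0=R.from_euler("xyz",o["tool_rot"],degrees=True)
print("up150",rel(p0+[0,0,.17],R0,p0,R0))
p1=p0+[0,0,.17];q,Rq=pose(.03,.17,20);print("prepour",q,Rq.as_euler("xyz",degrees=True),rel(q,Rq,p1,R0))
for t in range(20,-51,-10):
    print(t,rel(*pose(.03,.17 if t>=15 else .105,t),q,Rq), pose(.03,.105,t)[0].round(3))
E
```

```text
up150 (array([ 2.32,  0.  , -6.39]), array([0., 0., 0.]))
prepour [ 0.71374708 -0.30691124  0.19970399] [180.         -20.         156.73229519] (array([ -7.22, -21.33,  -0.95]), array([-0.122,  0.   ,  0.336]))
20 (array([0., 0., 0.]), array([0., 0., 0.])) [ 0.714 -0.307  0.135]
10 (array([-0.43, -0.  ,  1.94]), array([ 0.   , -0.175, -0.   ])) [ 0.708 -0.304  0.151]
0 (array([ 0.12, -0.  ,  1.52]), array([ 0.   , -0.349, -0.   ])) [ 0.699 -0.301  0.165]
-10 (array([ 0.73, -0.  ,  1.2 ]), array([ 0.   , -0.524, -0.   ])) [ 0.689 -0.296  0.178]
-20 (array([ 1.38, -0.  ,  1.  ]), array([ 0.   , -0.698, -0.   ])) [ 0.676 -0.291  0.188]
-30 (array([ 2.06, -0.  ,  0.91]), array([ 0.   , -0.873,  0.   ])) [ 0.662 -0.285  0.196]
-40 (array([ 2.75, -0.  ,  0.94]), array([ 0.   , -1.047,  0.   ])) [ 0.647 -0.278  0.201]
-50 (array([ 3.42, -0.  ,  1.09]), array([ 0.   , -1.222,  0.   ])) [ 0.631 -0.271  0.203]
```

{"api": "carry_out", "payload": {"claw": [0,0,0,0,0,0,0,0,0,0], "delta_pos": [[0.1,0,-0.28],[0.3,0,-0.83],[0.55,0,-1.5],[0.85,0,-2.3],[1.15,0,-3.2],[1.5,0,-4.1],[1.8,0,-5],[2.1,0,-5.8],[2.25,0,-6.2],[2.32,0,-6.39]], "dr": [[0,0,0],[0,0,0],[0,0,0],[0,0,0],[0,0,0],[0,0,0],[0,0,0],[0,0,0],[0,0,0],[0,0,0]]}}

```text
time_s: 10.7
tcp_pos: [0.5626, 0.2342, 0.2395]
tool_rot: [180.0, -20.0, 177.2]
contact_force: [-0.1, 0.3, -2.3]
gripper_width: 0.0219
grasp_force: 40.0
```

{"api": "carry_out", "payload": {"claw": [0,0,0,0,0,0,0,0,0,0], "delta_pos": [[-0.07,-0.2,-0.01],[-0.2,-0.6,-0.03],[-0.41,-1.2,-0.05],[-0.68,-2,-0.09],[-1.02,-3,-0.13],[-1.42,-4.2,-0.19],[-1.83,-5.4,-0.24],[-2.27,-6.7,-0.3],[-2.71,-8,-0.36],[-3.15,-9.3,-0.41]], "dr": [[0,0,0],[0,0,0],[0,0,0.01],[-0.01,0,0.03],[-0.016,0,0.045],[-0.022,0,0.06],[-0.03,0,0.082],[-0.038,0,0.105],[-0.046,0,0.126],[-0.053,0,0.147]]}}

```text
time_s: 11.95
tcp_pos: [0.6289, -0.0051, 0.2214]
tool_rot: [-179.9, -20.0, 168.0]
contact_force: [1.0, 0.5, -2.4]
gripper_width: 0.0217
grasp_force: 40.0
```

```bash
python3 - <<'E'
from h import *
o=r.get_obs();p0=o["tcp_pos"];R0=R.from_euler("xyz",o["tool_rot"],degrees=True);print(o["time_s"],p0,o["tool_rot"])
q,Rq=pose(.03,.17,20);print(rel(q,Rq,p0,R0))
f=wr()
for d in r.spot_point("wrist","ball1"): print(np.round(d["uv"]),d["confidence"])
E
```

```text
11.95 [ 0.62885922 -0.00513267  0.22139124] [-179.93921628  -19.97948909  168.04866995]
(array([ -5.77, -11.11,  -1.16]), array([-0.069,  0.   ,  0.186]))
[235. 212.] 0.83
[290. 212.] 0.65
[332. 215.] 0.57
```

{"api": "carry_out", "payload": {"claw": [0,0,0,0,0,0,0,0,0,0], "delta_pos": [[-0.3,-0.6,-0.06],[-0.85,-1.6,-0.16],[-1.5,-2.9,-0.3],[-2.2,-4.3,-0.45],[-2.95,-5.7,-0.6],[-3.7,-7.1,-0.75],[-4.4,-8.5,-0.9],[-5.0,-9.7,-1.02],[-5.5,-10.6,-1.1],[-5.77,-11.11,-1.16]], "dr": [[-0.003,0,0.01],[-0.01,0,0.027],[-0.018,0,0.05],[-0.026,0,0.072],[-0.035,0,0.095],[-0.044,0,0.12],[-0.053,0,0.142],[-0.06,0,0.162],[-0.066,0,0.178],[-0.069,0,0.186]]}}

```text
time_s: 13.3
tcp_pos: [0.7135, -0.3073, 0.1984]
tool_rot: [-179.9, -20.0, 156.7]
contact_force: [-0.4, 0.4, -2.2]
gripper_width: 0.0218
grasp_force: 40.0
```

```bash
python3 - <<'E'
from h import *
a=r.grab_frame("scene");b=r.grab_frame("side");f=wr()
o=r.get_obs();p0=o["tcp_pos"];R0=R.from_euler("xyz",o["tool_rot"],degrees=True);print(o["time_s"],p0,o["tool_rot"],o["joint_positions"])
for d in r.spot_point("wrist","ball1"): print(np.round(d["uv"]),d["confidence"])
for t in range(20,-51,-10): print(t,rel(*pose(.03,.17-.065*min(1,(20-t)/20),t),p0,R0))
save("c4",np.hstack([cv2.resize(a["color"][170:310,40:180],(400,400)),cv2.resize(b["color"][210:370,330:490],(400,400))]))
E
```

```text
13.45 [ 0.71358264 -0.30575677  0.19845561] [-179.97560956  -20.05132239  156.74115813] [ 15.13566431  55.24305268  15.17256442  47.64246498 -11.5266135
  98.37372094  93.23661137]
[241. 215.] 0.85
[322. 214.] 0.65
[282. 213.] 0.57
20 (array([-0.01, -0.04, -0.06]), array([-0.   , -0.001,  0.   ]))
10 (array([ 0.01, -0.04,  0.66]), array([-0.   , -0.175,  0.   ]))
0 (array([ 0.11, -0.04,  1.47]), array([-0.  , -0.35,  0.  ]))
-10 (array([ 0.72, -0.04,  1.15]), array([-0.   , -0.524,  0.   ]))
-20 (array([ 1.38, -0.04,  0.95]), array([-0.   , -0.699,  0.   ]))
-30 (array([ 2.06, -0.04,  0.86]), array([-0.   , -0.874,  0.   ]))
-40 (array([ 2.74, -0.04,  0.89]), array([-0.   , -1.048,  0.   ]))
-50 (array([ 3.41, -0.04,  1.04]), array([-0.   , -1.223,  0.   ]))
```

View pics/c4.png

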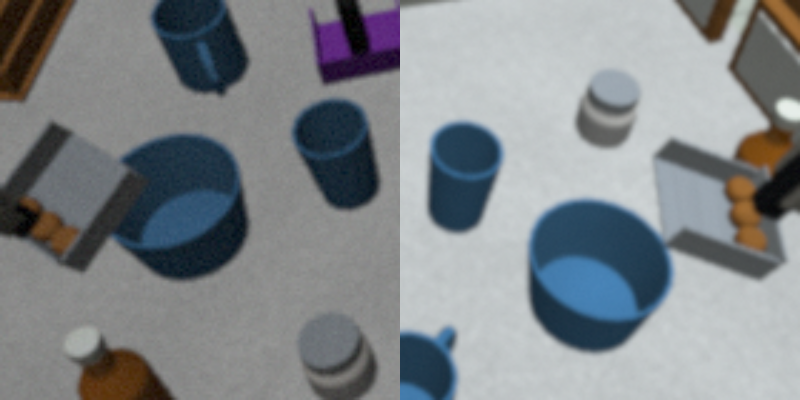

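```bash
python3 - <<'E'
from h import *
a=r.grab_frame("scene");b=r.grab_frame("side")
L,e=tri(a,(76,223),b,(435.6,290)); print(L,e,"off",(L[:2]-B)@U,"expected",np.r_[B+U*.03,.17])
E
```

```text
[ 0.6278 -0.2744  0.1714] 0.0071 off 0.03201745852553944 expected [ 0.62756008 -0.26985083  0.17      ]
```

The lip is where it should be: 31 mm outside the bowl axis at z 0.17, with three balls aboard. Pouring now.

{"api": "carry_out", "payload": {"claw": [0,0,0,0,0,0,0,0,0,0], "delta_pos": [[0,0,0.3],[0.01,0,0.66],[0.04,0,1.07],[0.11,0,1.47],[0.41,0,1.3],[0.72,0,1.15],[1.05,0,1.04],[1.38,0,0.95],[1.72,0,0.9],[2.06,0,0.86]], "dr": [[0,-0.087,0],[0,-0.175,0],[0,-0.262,0],[0,-0.349,0],[0,-0.436,0],[0,-0.524,0],[0,-0.611,0],[0,-0.698,0],[0,-0.785,0],[0,-0.873,0]]}}

```text
time_s: 14.85
tcp_pos: [0.6629, -0.2799, 0.1982]
tool_rot: [179.9, 30.2, 156.9]
contact_force: [0.1, 0.4, -1.6]
gripper_width: 0.022
grasp_force: 40.0
```

```bash
python3 - <<'E'
from h import *
o=r.get_obs();p0=o["tcp_pos"];R0=R.from_euler("xyz",o["tool_rot"],degrees=True);print(o["time_s"],p0,o["tool_rot"],o["contact_force"])
print(rel(*pose(.03,.105,-45),p0,R0))
a=r.grab_frame("scene");b=r.grab_frame("side")
for c,f in(("scene",a),("side",b)):
  for d in r.spot_point(c,"ball1"): print(c,np.round(d["uv"]),d["confidence"],onz(f,d["uv"],.02))
save("c5",np.hstack([cv2.resize(a["color"][170:310,40:180],(400,400)),cv2.resize(b["color"][210:370,330:490],(400,400))]))
E
```

```text
14.85 [ 0.66292072 -0.27990346  0.19819603] [179.90619879  30.20703521 156.94654209] [ 0.06848545  0.42944467 -1.55791754]
(array([ 0.73, -0.18, -0.63]), array([ 0.004, -0.258,  0.003]))
scene [105. 241.] 0.52 [ 0.5767 -0.2702  0.02  ]
scene [117. 238.] 0.38 [ 0.5594 -0.2419  0.02  ]
side [394. 332.] 0.56 [ 0.5677 -0.2701  0.02  ]
side [409. 318.] 0.56 [ 0.6187 -0.2443  0.02  ]
side [391. 320.] 0.4 [ 0.5763 -0.2385  0.02  ]
```

View pics/c5.png

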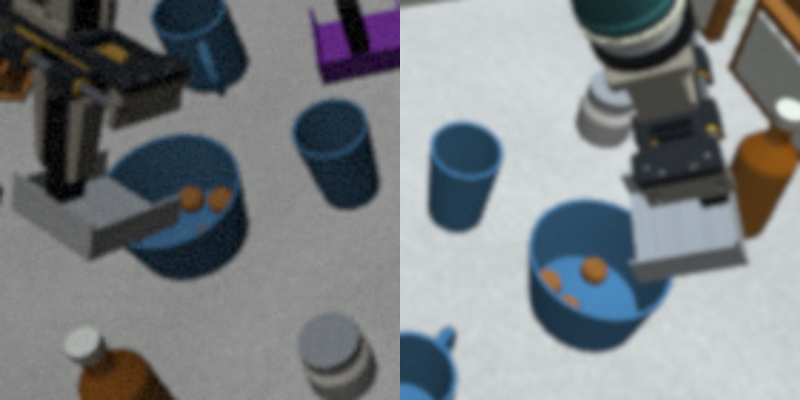

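The view shows all three balls in the bowl (scene crop 190,198 / 218,198, plus one partly hidden; side crop shows three). Next I back off, level the scoop and set it on the empty counter between beaker and tray.

```bash
python3 - <<'E'
from h import *
o=r.get_obs();p0=o["tcp_pos"];R0=R.from_euler("xyz",o["tool_rot"],degrees=True)
RA=R.from_euler("xyz",[180,0,156.7],degrees=True);RB=R.from_euler("xyz",[180,0,177.2],degrees=True)
A=np.array([.665,-.28,.24]);Bp=np.array([.64,.04,.16])
print(rel(A,RA,p0,R0));print(rel(Bp,RB,A,RA))
E
```

```text
(array([-0.88,  0.05, -1.44]), array([0.002, 0.524, 0.004]))
(array([ 5.98, 11.36,  3.2 ]), array([ 0.   ,  0.   , -0.358]))
```

{"api": "carry_out", "payload": {"claw": [0,0,0,0,0,0,0,0,0,0], "delta_pos": [[-0.15,0,-0.25],[-0.35,0,-0.6],[-0.6,0,-1],[-0.8,0,-1.3],[-0.88,0.05,-1.44],[-0.88,0.05,-1.44],[-0.88,0.05,-1.44],[-0.88,0.05,-1.44],[-0.88,0.05,-1.44],[-0.88,0.05,-1.44]], "dr": [[0,0,0],[0,0.05,0],[0,0.13,0],[0,0.22,0],[0,0.32,0],[0,0.42,0],[0.002,0.49,0.004],[0.002,0.524,0.004],[0.002,0.524,0.004],[0.002,0.524,0.004]]}}

```text
time_s: 16.3
tcp_pos: [0.6649, -0.2809, 0.2393]
tool_rot: [-180.0, 0.0, 156.6]
contact_force: [0.7, 0.6, -1.6]
gripper_width: 0.0219
grasp_force: 40.0
```

{"api": "carry_out", "payload": {"claw": [0,0,0,0,0,0,0,0,0,0], "delta_pos": [[0.3,0.6,0],[0.9,1.7,0],[1.6,3,0],[2.3,4.4,0],[3.1,5.9,0],[3.9,7.4,0.5],[4.6,8.8,1.2],[5.3,10.1,2],[5.8,11,2.8],[5.98,11.36,3.2]], "dr": [[0,0,0],[0,0,-0.04],[0,0,-0.08],[0,0,-0.13],[0,0,-0.18],[0,0,-0.23],[0,0,-0.28],[0,0,-0.32],[0,0,-0.35],[0,0,-0.358]]}}

```text
time_s: 17.55
tcp_pos: [0.6388, 0.0426, 0.1585]
tool_rot: [179.9, -0.1, 177.4]
contact_force: [0.4, -1.3, -1.6]
gripper_width: 0.0222
grasp_force: 40.0
```

{"api": "carry_out", "payload": {"claw": [0,0], "delta_pos": [[0,0,0],[0,0,0]], "dr": [[0,0,0],[0,0,0]]}}

```text
time_s: 17.8
tcp_pos: [0.6407, 0.0376, 0.1602]
tool_rot: [-180.0, 0.1, 177.0]
contact_force: [-0.3, -0.7, -1.1]
gripper_width: 0.0221
grasp_force: 40.0
```

```bash
python3 - <<'E'
from h import *
a=r.grab_frame("scene");b=r.grab_frame("side");o=r.get_obs();print(o["time_s"],o["tcp_pos"],o["tool_rot"],plan((.64,.04,.0612),(180,0,177.2)))
save("c6",np.hstack([cv2.resize(a["color"][160:320,60:300],(480,320)),cv2.resize(b["color"][150:370,280:480],(291,320))]))
E
```

```text
17.9 [0.64073414 0.03758605 0.16010682] [-1.79972669e+02  9.81553280e-02  1.77010042e+02] (array([0.041, 0.097, 3.956]), array([-0.0005,  0.0017, -0.0033]))
```

View pics/c6.png

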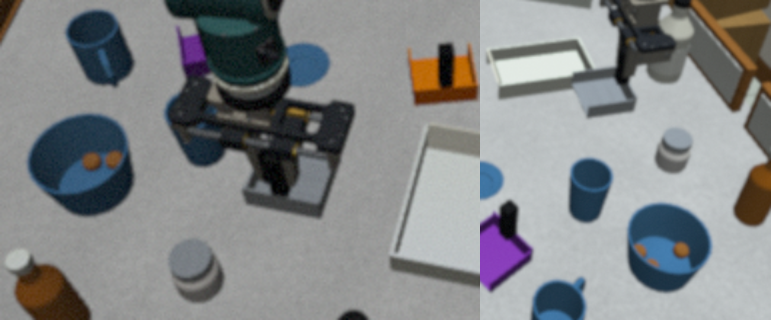

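The balls are in the upright bowl, the scoop is empty and the spot below is clear. Setting it down.

{"api": "carry_out", "payload": {"claw": [0,0,0,0,0,0,0,0,0,0], "delta_pos": [[0,0,0.4],[0,0,1],[0,0,1.7],[0,0,2.4],[0,0,3],[0,0,3.4],[0,0,3.65],[0,0,3.8],[0,0,3.9],[0,0,3.94]], "dr": [[0,0,0],[0,0,0],[0,0,0],[0,0,0],[0,0,0],[0,0,0],[0,0,0],[0,0,0],[0,0,0],[0,0,0]]}}

```text
time_s: 19.15
tcp_pos: [0.6402, 0.0392, 0.0609]
tool_rot: [180.0, 0.0, 177.1]
contact_force: [-0.0, -1.0, -1.7]
gripper_width: 0.0219
grasp_force: 40.0
```

{"api": "carry_out", "payload": {"claw": [0,0.25,0.3,0.4,0.5,0.7,0.9,1,1,1], "delta_pos": [[0,0,0],[0,0,0],[0,0,0],[0,0,0],[0,0,0],[0,0,0],[0,0,0],[0,0,0],[0,0,0],[0,0,0]], "dr": [[0,0,0],[0,0,0],[0,0,0],[0,0,0],[0,0,0],[0,0,0],[0,0,0],[0,0,0],[0,0,0],[0,0,0]]}}

```text
time_s: 20.4
tcp_pos: [0.64, 0.0391, 0.0606]
tool_rot: [-180.0, -0.0, 177.1]
contact_force: [-0.4, 0.3, 0.2]
gripper_width: 0.0912
grasp_force: 0.0
```

{"api": "carry_out", "payload": {"claw": [1,1,1,1,1,1,1,1,1,1], "delta_pos": [[0,0,-0.3],[0,0,-0.8],[0,0,-1.5],[0,0,-2.3],[0,0,-3.2],[0,0,-4],[0,0,-4.6],[0,0,-5],[0,0,-5],[0,0,-5]], "dr": [[0,0,0],[0,0,0],[0,0,0],[0,0,0],[0,0,0],[0,0,0],[0,0,0],[0,0,0],[0,0,0],[0,0,0]]}}

```text
time_s: 21.65
tcp_pos: [0.6395, 0.0392, 0.1848]
tool_rot: [-180.0, -0.1, 177.1]
contact_force: [0.6, 0.5, -0.9]
gripper_width: 0.092
grasp_force: 0.0
```

```bash
python3 - <<'E'
from h import *
a=r.grab_frame("scene");b=r.grab_frame("side");o=r.get_obs();print(o["time_s"],o["tcp_pos"],o["contact_force"],o["gripper_width"])
save("c7",np.hstack([cv2.resize(a["color"][160:320,60:300],(480,320)),cv2.resize(b["color"][150:370,280:480],(291,320))]))
E
```

```text
21.75 [0.6395212  0.03916256 0.18469803] [-0.09458715  0.00500426 -0.50086164] 0.09154117577693355
```

View pics/c7.png

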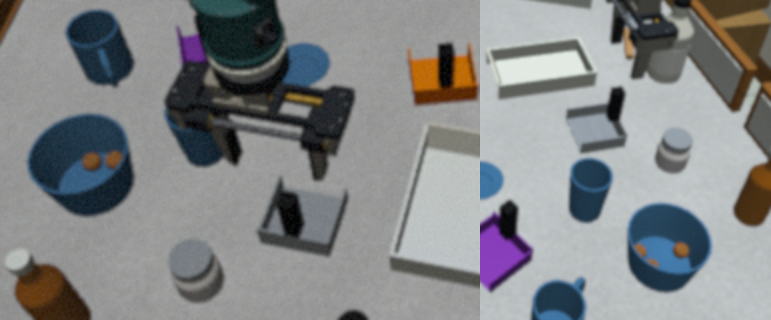

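The scoop stands flat and released on the counter, the gripper is clear, and the balls are in the bowl.

```bash
python3 -c "from station import r; print(r.job_done())"
```

```text
the job is handed in; nothing more can be done
None
```

I scooped up all three balls and tipped them into the wide blue bowl, which is still upright; the steel scoop is released flat on the counter, and I handed the job in at about 22 s, though it returned no verdict.

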